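Close the wax pot and hold the probe thermometer centred in its lid port

ROBOT

A 7-joint arm with a two-finger parallel gripper is mounted at the origin on a cart in front of the work surface, level with it; the furniture and walls round the work are solid. World frame = base frame: x ahead of the robot, y to its left, z up, the work surface at z = 0. Lengths are in m, angles in rad, forces in N, time in s.
With the tool pointing down it reaches from about 0.375 to 0.925 m from the base axis. Payload 3.1 kg.
Tool frame: the origin (TCP) lies between the finger pads; the fingertips stand 19 mm ahead of it and the grasp point (between the pads) is the TCP; z points along the fingers, y is the line along which they close (so a half turn about z gives the same grasp; the last joint's range is limited). The gripper opens to 85 mm and grips with 20 to 120 N. Pads are 22 mm wide; open, the fingers measure 114 mm over their backs; the gripper's body (76 mm by 85 mm) begins 54 mm behind the grasp point. The pads swing forward as they close: fully open they stand 13 mm farther back than shut.
Start: joints at [1.195, 0.383, 0.044, 1.598, -0.018, 1.161, -0.05], TCP at [0.178, -0.625, 0.214] pointing down, gripper open.
Joint ranges: [-2.61, 2.61], [-0.41, 2.15], [-1.48, 1.57], [0, 2.5], [-1.57, 4.71], [0.05, 1.97], [-2.85, 2.85]. Speed limits (rad/s): [2.79, 2.79, 3.14, 3.14, 3.14, 3.14, 3.14].

INTERFACE

Orientations are given as a unit quaternion [x, y, z, w].
In Python, from bench import move_ptp, movel, move_j, move_gripper, pause, inverse_kinematics, read_camera, camera_params, MotionError, sign_off, look_for, tip_of, read_time_s, read_qpos, read_joint_vel, read_effort, read_eef_pos, read_tcp_rot, read_ft_force, read_ft_torque, read_finger_gap, read_grasp_force gives the robot as it stands. Calls block until the motion is done:
- move_ptp(position, orientation): joint-space move of the TCP to a pose.
- movel(position, orientation=None, speed=0.15): straight line of the TCP; orientation=None keeps the orientation; speed is the mean speed in m/s.
- move_j(angles): joint-space move.
- move_gripper(opening, effort=None): finger opening in m; effort is the grip in N (None keeps the last); returns when the fingers have stopped.
- pause(seconds).
- inverse_kinematics(position, orientation): joint angles nearest the present ones, or None.
- read_camera(name): name is "side" or "top"; returns the picture (480x640x3 uint8, red, green, blue); there is no depth.
- camera_params(name): a dict with "K" (3x3 intrinsics, pixels), "camera_from_world" (4x4, takes a point from world to camera coordinates). Camera axes: x right, y down, z forward; pixel columns grow to the right and rows downward; lengths in m; the calibration is good to about 2 mm. A picture is of the moment at which its call begins. camera_params takes no time and is no camera call.
A pose or a line that the arm cannot do raises MotionError and nothing moves.
- sign_off(): hands the job in; it is judged then, once.
Trained networks look in the newest picture that a camera, given by its name, has taken for a name from the list of things; names that differ only in an ending like _2 or _b are one class to them, and where a whole thing is asked for, a point or a joint stands for the part that bears it (a point fixed in the world has none). Each returns a list of dicts, best first, with "confidence" (0 to 1); they miss things now and then, are a little off and sometimes report something else, mostly with a low value. They report only what shows in the picture. A call takes as long as a camera call.
- look_for(camera, name): "at" ([column, row] in pixels, amid what is visible of it).
- tip_of(camera, name): "at" ([column, row] in pixels: a listed point, or the origin of a listed thing).
Readings, each from a call of its own:
- read_time_s(): time.
- read_qpos(): joint angles.
- read_joint_vel(): joint speeds.
- read_effort(): joint torques, N m.
- read_eef_pos(): TCP position.
- read_tcp_rot(): TCP orientation.
- read_ft_force(): force on the tool from outside, world axes, zero at the start.
- read_ft_torque(): the same for the moment, N m.
- read_finger_gap(): finger opening in m.
- read_grasp_force(): force on a finger pad.
Only numpy, scipy, OpenCV 4.12 (cv2) and the standard library are available. Lean on these libraries where they do the work, as an engineer would, in place of code of your own. Each camera call takes 0.05 s, during which the arm holds its last target. There are 200 camera calls.

TASK

Do the cold temperature check on the empty bench wax pot: gently lower its open lid until it is fully closed, then lift the yellow probe thermometer out of its stand and lower its steel stem through the brass port in the middle of the lid until the red ring on the stem is level with the top of the port. The stem must never touch the port, lid or pot, because it would then read the metal and not the air in the well. Finish while still holding the thermometer there in the gripper, upright, still and centred in the port, with the stand and the other things on the bench left where they are.

Things in the scene. Friction and masses are not known exactly. Their poses are not given: they have to be found in the camera images.
- wax_pot: Round white bench wax pot, fixed: shell 132 mm across, rim 83 mm high, empty well 98 mm across with its floor 20 mm above the bench. In front a control box (74 mm wide, up to 64 mm high, red rocker) reaches to 97 mm from the centre, its knob to 109. Origin: centre of its underside. -x points to the front, +x to the hinge, z up.
- pot_lid (a joint): Angle of the hinged lid, rad: 0 closed and level, growing as its front swings up and back, stop at 1.45; starts well open. Stiff hinge: it stays where left; 2 to 4 N at the front edge moves it down. Aluminium disc 134 mm across: when closed its top face is 4 mm above the hinge axis, its centre 76 mm and its front edge 143 mm from the axis.
- lid_hinge (a point): Point on the middle of the lid's hinge axis, at the back of the pot, 76 mm behind the pot's centre and 86 mm above the bench. Does not move with the lid. The axis runs along the pot's y; point axes as the pot's.
- lid_tab (a point): Top of the black grip tab (30 mm wide, 9 mm thick) that stands out 24 mm in front of the lid's edge; 158 mm from the hinge axis, 5 mm above it when closed. Moves with the lid.
- port (a point): Centre of the port's mouth, moving with the lid: top rim of the brass bush in the middle of the lid, 76 mm from the hinge axis, 100 mm above the bench when closed. Bore 18 mm in diameter, 20 mm long; outside 27 mm (flange 33 mm); stands 10 mm above the lid's top face. Site z is the bore's axis, up when the lid is closed.
- probe: Yellow stick thermometer, about 80 g: steel stem 6 mm in diameter, 100 mm long, below a flat-sided yellow body 18 (x) x 30 (y) x 72 mm high with a display on its -x face. Origin: the stem's tip; z up along the stem, so the body spans z = 100 to 172 mm. Starts upright, stem hanging in the stand's tube, body resting on the tube's top. Grip the yellow body.
- tip (a point): Tip of the probe's stem (the probe's origin).
- mark (a point): Middle of the red ring on the probe's stem, on its axis 45 mm above the tip. The ring is 3 mm high.
- probe_stand: Loose weighted stand of 0.9 kg: dark round foot 72 mm across and 18 mm high with an upright alloy tube, black collar 26 mm across on top; bore 10 mm in diameter. Origin: centre of the underside.
- stand_top (a point): Centre of the top of the stand's tube, 124 mm above the bench; the probe starts with its tip 100 mm below this point.
- wax_tree: Bystander: wax tree on a black rubber base, 100 mm across, 150 mm high; origin under its centre.
- wax_tub: Bystander: white tub, 71 mm across, 76 mm high; origin under its centre.
- mould_pink: Bystander: pink rubber mould block, 50 x 76 x 22 mm; origin under its centre.
- masking_tape: Bystander: roll of tape lying flat, 96 mm across, 25 mm high; origin under its centre.
- wax_scraper: Bystander: small grey scraper lying flat, 147 mm long along its y, 10 mm high; origin under its centre.
- talc_bottle: Bystander: white bottle with a blue cap, 60 mm across, 144 mm high; origin under its centre.
- wax_brush: Bystander: small wooden brush lying flat, 150 mm long along its y, 12 mm high; origin under its centre.

How it is judged:
On the way, in this order (a step that is already met when the one before it is completed fails the run):
1. the lid is fully closed (value of joint pot_lid below 0.03 rad), for 0.2 s.
2. the probe is drawn out of its stand, with the lid still closed (z of tip in the frame of stand_top above 0 m and value of joint pot_lid below 0.04 rad), for 0.1 s.
At the end, for the whole second after the job is handed in: Lid closed within 0.03 rad; probe held by the fingers alone, still (under 10 mm/s), upright within 0.1 rad; red ring within 6 mm of the height of the port's top and 4 mm of its axis, tip within 6 mm of the axis; stem touching neither port nor pot (value of joint pot_lid below 0.03 rad and z of mark in the frame of port between -0.006 and 0.006 m and horizontal distance between mark and port below 0.004 m and horizontal distance between tip and port below 0.006 m and angle between probe's own z axis and vertical below 0.1 rad and linear speed of probe below 0.01 m/s and contact force between the fingers and probe above 1 N and contact force between probe and wax_pot below 0.2 N and contact force between probe and probe_stand below 0.2 N); the arm keeps its last pose, push and grip.
It fails at once if the lid is slammed (closing faster than 2 rad/s) (velocity of joint pot_lid below -2 rad/s).
It fails at once if the probe touches the port, the lid or the pot (contact force between probe and wax_pot above 0.4 N).
It fails at once if the probe stand is shifted by more than 40 mm or tipped (distance of probe_stand from where it was at the start of the episode above 0.04 m or angle between probe_stand's own z axis and vertical above 0.35 rad).
It fails at once if a bystander is shifted by more than 30 mm (distance of any of wax_tree, wax_tub, mould_pink, masking_tape, wax_scraper, talc_bottle, wax_brush from where it was at the start of the episode above 0.03 m).
It also fails if it takes over 64 s, if anything falls off the work surface, if the arm or the gripper's body presses on something with over 40 N, if the wrist force passes 120 N, or if a joint passes its speed limit or range.

## Working session

There is one attempt and no reset: what is moved stays moved. The work goes in short steps, each a Python script; the robot and the scene stay as the last script left them, time stands still between calls to the robot, and variables do not carry over. Pictures are saved under pics/ and viewed, at most 10 in all, crops included, and the job is handed in when it is done.

```bash
ls; mkdir -p pics
python3 - <<'E'
from bench import *
import cv2,numpy as np
for c in("side","top"):
    im=read_camera(c); cv2.imwrite(f"pics/{c}0.png",im[:,:,::-1])
    p=camera_params(c); print(c,np.round(p["K"],1).tolist(),np.round(p["camera_from_world"],3).tolist())
    for n in["wax_pot","lid_hinge","lid_tab","port","probe","mark","probe_stand","stand_top","wax_tree","wax_tub","mould_pink","masking_tape","wax_scraper","talc_bottle","wax_brush"]:
        r=tip_of(c,n); print(n,[(np.round(d["at"],1).tolist(),round(d["confidence"],2)) for d in r[:2]])
print(read_time_s(),read_tcp_rot())
E
```

```text
pics
side [[446.1, 0.0, 328.5], [0.0, 446.1, 235.6], [0.0, 0.0, 1.0]] [[0.994, -0.107, -0.02, -0.547], [-0.072, -0.515, -0.854, 0.123], [0.081, 0.851, -0.519, 1.158], [0.0, 0.0, 0.0, 1.0]]
wax_pot [([308.9, 242.6], 0.82)]
lid_hinge [([333.5, 210.9], 0.89), ([387.9, 221.6], 0.35)]
lid_tab []
port [([323.7, 191.6], 0.91), ([326.5, 322.0], 0.37)]
probe []
mark []
probe_stand [([324.0, 324.9], 0.63)]
stand_top [([319.3, 276.4], 0.81), ([324.5, 189.6], 0.17)]
wax_tree [([370.3, 207.8], 0.88)]
wax_tub [([391.7, 310.8], 0.75)]
mould_pink [([293.1, 204.1], 0.5)]
masking_tape [([394.1, 263.6], 0.83)]
wax_scraper [([303.5, 267.3], 0.6)]
talc_bottle [([388.7, 223.3], 0.55)]
wax_brush [([237.7, 406.1], 0.83)]
top [[572.2, 0.0, 326.0], [0.0, 572.2, 239.8], [0.0, 0.0, 1.0]] [[0.005, -1.0, -0.015, 0.012], [-0.986, -0.003, -0.165, 0.571], [0.165, 0.016, -0.986, 1.484], [0.0, 0.0, 0.0, 1.0]]
wax_pot [([280.7, 268.2], 0.86), ([411.3, 265.6], 0.25)]
lid_hinge [([277.9, 232.8], 0.79)]
lid_tab [([272.5, 260.5], 0.84)]
port [([273.5, 239.4], 0.57)]
probe [([411.4, 263.7], 0.6), ([257.0, 176.6], 0.58)]
mark [([330.7, 187.0], 0.42)]
probe_stand [([411.8, 265.0], 0.94), ([405.2, 204.8], 0.5)]
stand_top [([414.9, 252.1], 0.83)]
wax_tree [([222.9, 190.7], 0.67)]
wax_tub [([403.3, 201.3], 0.97)]
mould_pink [([186.1, 275.1], 0.98)]
masking_tape [([329.7, 186.6], 0.78)]
wax_scraper [([337.8, 271.6], 0.49)]
talc_bottle []
wax_brush [([486.3, 322.4], 0.52)]
1.6 [ 9.90365638e-01  1.38477080e-01  3.00877535e-06 -2.79804622e-05]
```

View pics/side0.png

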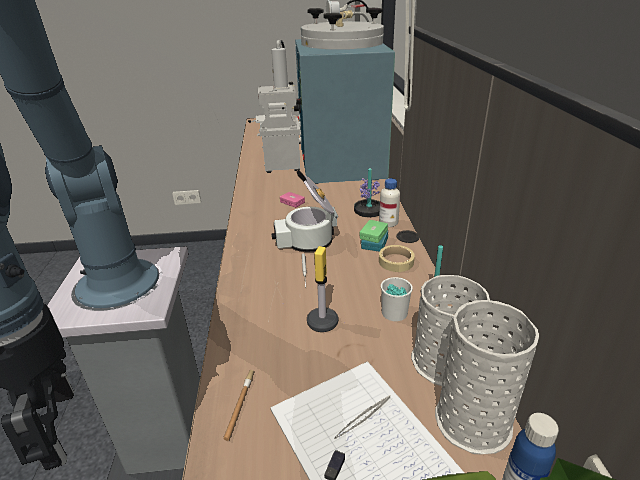

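View pics/top0.png

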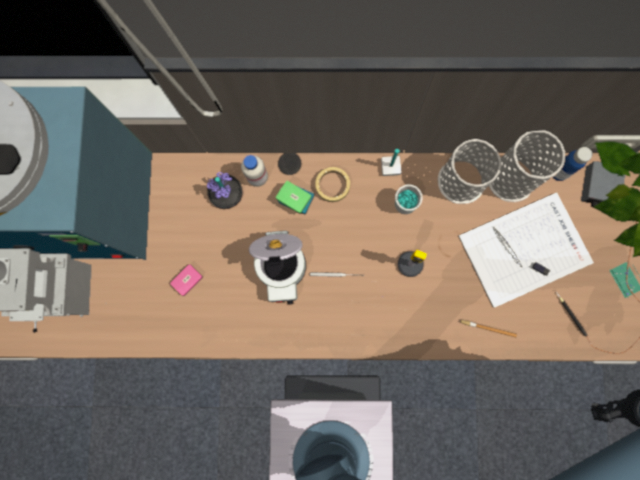

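```bash
cat > h.py <<'E'
from bench import *
import cv2,numpy as np
from scipy.optimize import least_squares
from scipy.spatial.transform import Rotation as R
P={c:camera_params(c) for c in("side","top")}
def proj(c,X):
    T=np.array(P[c]["camera_from_world"]);q=T[:3,:3]@np.asarray(X)+T[:3,3];u=np.array(P[c]["K"])@q;return u[:2]/u[2]
def onplane(c,uv,z):
    T=np.array(P[c]["camera_from_world"]);d=T[:3,:3].T@np.linalg.inv(P[c]["K"])@[*uv,1];o=-T[:3,:3].T@T[:3,3]
    return o+d*(z-o[2])/d[2]
def tri(s,t):
    r=least_squares(lambda X:np.r_[proj("side",X)-s,proj("top",X)-t],[.6,0,.1]);return r.x,np.abs(r.fun).max()
E
python3 - <<'E'
from h import *
def f(n,z,**k):
    for c,uv in k.items(): print(n,c,onplane(c,uv,z).round(4))
f("pot",0,side=[308.9,242.6],top=[280.7,268.2])
f("hinge",.086,side=[333.5,210.9],top=[277.9,232.8])
f("stand",0,side=[324,324.9],top=[411.8,265])
f("stop",.124,side=[319.3,276.4],top=[414.9,252.1])
print("port",tri([323.7,191.6],[273.5,239.4]))
f("tree",0,side=[370.3,207.8],top=[222.9,190.7])
f("tub",0,side=[391.7,310.8],top=[403.3,201.3])
f("pink",0,side=[293.1,204.1],top=[186.1,275.1])
f("tape",0,side=[394.1,263.6],top=[329.7,186.6])
f("scr",0,side=[303.5,267.3],top=[337.8,271.6])
f("talc",0,side=[388.7,223.3])
f("brush",0,side=[237.7,406.1],top=[486.3,322.4])
E
```

```text
pot side [0.5056 0.1282 0.    ]
pot top [0.4992 0.1388 0.    ]
hinge side [0.5823 0.1533 0.086 ]
hinge top [0.5823 0.1396 0.086 ]
stand side [ 0.5153 -0.2253  0.    ]
stand top [ 0.5092 -0.22    0.    ]
stop side [ 0.5099 -0.2086  0.124 ]
stop top [ 0.5268 -0.2117  0.124 ]
port (array([0.55390087, 0.14338655, 0.15423041]), np.float64(0.254757084505286))
tree side [0.7237 0.3175 0.    ]
tree top [0.7175 0.3053 0.    ]
tub side [ 0.6772 -0.198   0.    ]
tub top [ 0.6878 -0.1998  0.    ]
pink side [0.4692 0.3818 0.    ]
pink top [0.4792 0.3982 0.    ]
tape side [ 0.7272 -0.0103  0.    ]
tape top [0.7297 0.0054 0.    ]
scr side [0.4825 0.0054 0.    ]
scr top [ 0.4904 -0.0177  0.    ]
talc side [0.7612 0.207  0.    ]
brush side [ 0.3354 -0.4216  0.    ]
brush top [ 0.3548 -0.4165  0.    ]
```

Side view: the pot is at about (308,230) with its lid open, and the stand with the yellow probe is at (322,290). Top view: pot at (280,263), box towards the robot, stand at (411,264). Next I'll zoom in on both.

Run:
```python
from h import *
s=cv2.imread("pics/side0.png");t=cv2.imread("pics/top0.png")
def c(im,x,y): return cv2.resize(im[y:y+60,x:x+80],(400,300),interpolation=cv2.INTER_CUBIC)
o=np.vstack([np.hstack([c(s,265,180),c(s,285,240)]),np.hstack([c(t,240,228),c(t,380,230)])]);cv2.imwrite("pics/z.png",o)
# pose fit pot
obs=[("side",[333.5,210.9],"h"),("top",[277.9,232.8],"h"),("side",[323.7,191.6],"p"),("top",[273.5,239.4],"p"),("top",[272.5,260.5],"t"),("side",[308.9,242.6],"o"),("top",[280.7,268.2],"o")]
def pt(v,k):
    x,y,w,th=v;l={"h":(.076,0,.086),"o":(0,0,0)}
    if k in l:a=l[k]
    else:
        r,hh={"p":(.076,.014),"t":(.158,.005)}[k];a=(.076-r*np.cos(th)+hh*np.sin(th),0,.086+r*np.sin(th)+hh*np.cos(th))
    return np.array([x+np.cos(w)*a[0]-np.sin(w)*a[1],y+np.sin(w)*a[0]+np.cos(w)*a[1],a[2]])
f=lambda v:np.concatenate([proj(c,pt(v,k))-u for c,u,k in obs])
r=least_squares(f,[.5,.137,0,1.],loss="soft_l1");print(r.x.round(4));print(f(r.x).reshape(-1,2).round(1))
```

```text
[0.5059 0.1385 0.0507 0.9565]
[[ 0.3  1.8]
 [-1.   0.2]
 [-1.8 -0.1]
 [ 1.   1.4]
 [-0.  -1.2]
 [-0.1 -1.9]
 [ 0.2 -2.4]]
```

View pics/z.png

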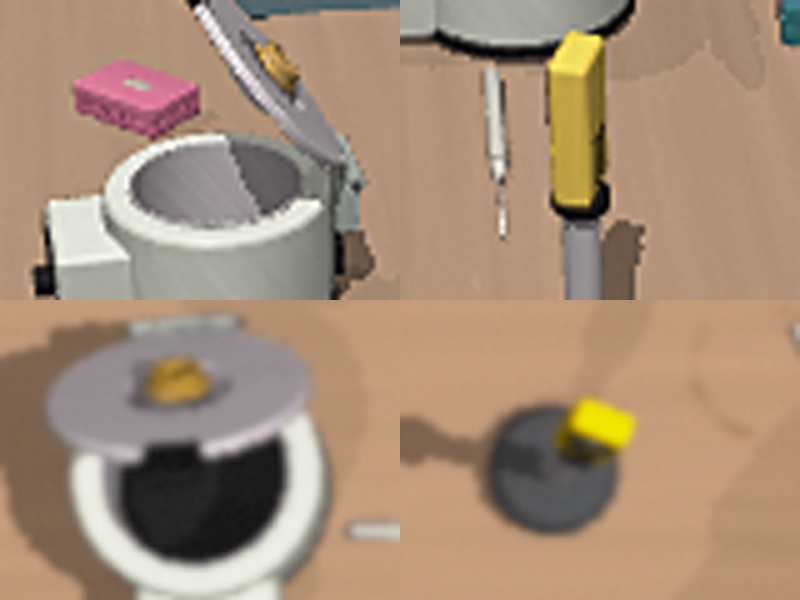

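The top-left crop confirms the lid is open about 55° with the tab up. The probe's body is turned about 15–20°, with its display facing away from the robot. I'll fit its silhouette for yaw and check the IK for the lid path.

```bash
cat >> h.py <<'E'
def q(yaw): return (R.from_euler("z",yaw)*R.from_euler("x",np.pi)).as_quat()
def ymask(im):
    im=im.astype(int);m=((im[...,0]-im[...,2]>90)&(im[...,1]-im[...,2]>70)).astype(np.uint8)
    return m
S=8
def boxmask(c,x,y,yaw,z0,z1,win):
    p=[proj(c,[x+np.cos(yaw)*a-np.sin(yaw)*b,y+np.sin(yaw)*a+np.cos(yaw)*b,z]) for a in(-.009,.009) for b in(-.015,.015) for z in(z0,z1)]
    u0,v0,w,h=win;p=(np.array(p)-[u0,v0]+.5)*S;m=np.zeros((h*S,w*S),np.uint8)
    cv2.fillConvexPoly(m,cv2.convexHull(np.round(p).astype(np.int32)),1)
    return cv2.resize(m.astype(np.float32),(w,h),interpolation=cv2.INTER_AREA)
E
python3 - <<'E'
from h import *
from scipy.optimize import differential_evolution as de
s=cv2.imread("pics/side0.png")[:,:,::-1];t=cv2.imread("pics/top0.png")[:,:,::-1]
W={"side":(300,235,40,60),"top":(400,240,40,40)}
M={}
for c,im in(("side",s),("top",t)):
    u,v,w,h=W[c];m=ymask(im)[v:v+h,u:u+w];k,_=max([(x,cv2.contourArea(x)) for x in cv2.findContours(m,0,2)[0]],key=lambda e:e[1])
    mm=np.zeros_like(m);cv2.fillConvexPoly(mm,cv2.convexHull(k),1);M[c]=mm;print(c,mm.sum())
def cost(v):
    # per-view small pixel offsets v[3:5] absorb calibration
    return sum(np.abs(boxmask(c,v[0],v[1],v[2],.124,.196,W[c])-M[c]).sum() for c in M)
r=de(cost,[(.48,.55),(-.25,-.19),(-1.2,.6)],seed=1,maxiter=60);print(r.x.round(4),r.fun)
for c in M:
    k=de(lambda v:np.abs(boxmask(c,v[0],v[1],v[2],.124,.196,W[c])-M[c]).sum(),[(.48,.55),(-.25,-.19),(-1.2,.6)],seed=1,maxiter=40);print(c,k.x.round(4),k.fun)
# IK checks
for nm,p in(("lid",[.47,.137,.109]),("lid0",[.54,.14,.25]),("grip",[.52,-.213,.173]),("port",[.506,.137,.20])):
    for y in(-np.pi/2,0,np.pi/2,np.pi): 
        k=inverse_kinematics(p,q(y-.3)); print(nm,round(y,2),None if k is None else np.round(k,2))
E
```

```text
side 330
top 123
[ 0.5118 -0.2147 -0.1792] 129.046875
side [ 0.5116 -0.2087 -0.1695] 55.546875
top [ 0.515  -0.2164 -0.6558] 48.71875
lid -1.57 [ 0.68  0.52 -1.23  2.03  0.58  1.01  2.  ]
lid 0 [ 0.4   0.33 -0.86  2.04  0.32  0.91 -2.5 ]
lid 1.57 [ 0.52  0.39 -1.01  2.03  0.41  0.94 -1.  ]
lid 3.14 [ 0.52  0.38 -1.    2.03  0.4   0.94  0.57]
lid0 -1.57 [ 0.67  0.44 -1.23  1.74  0.43  1.28  2.17]
lid0 0 [ 0.44  0.3  -0.9   1.75  0.25  1.22 -2.39]
lid0 1.57 [ 0.53  0.34 -1.02  1.74  0.3   1.23 -0.87]
lid0 3.14 [ 0.54  0.34 -1.04  1.74  0.31  1.23  0.7 ]
grip -1.57 [-0.7   0.68  1.38  1.89 -0.72  1.21 -2.5 ]
grip 0 [ 0.51  0.27 -0.23  1.84  0.07  1.03 -1.61]
grip 1.57 [ 0.68  0.29 -0.43  1.84  0.14  1.04 -0.1 ]
grip 3.14 [ 0.8   0.32 -0.57  1.83  0.19  1.05  1.43]
port -1.57 [ 0.69  0.41 -1.23  1.87  0.43  1.16  2.15]
port 0 [ 0.45  0.27 -0.89  1.88  0.24  1.1  -2.41]
port 1.57 [ 0.57  0.33 -1.05  1.88  0.31  1.12 -0.9 ]
port 3.14 [ 0.57  0.33 -1.06  1.88  0.31  1.12  0.67]
```

Run:
```python
from h import *
w=.05;Q=q(np.pi+w);H=np.array([.5059,.1385,0])+.076*np.array([np.cos(w),np.sin(w),0]);H[2]=.086
def tcp(th,r=.128):
    a=-r*np.cos(th)+.004*np.sin(th)+.011; return H+[a*np.cos(w),a*np.sin(w),r*np.sin(th)+.004*np.cos(th)+.019]
p=np.array(read_eef_pos());movel([p[0],p[1],.38],speed=.25)
move_gripper(0,20)
s=tcp(1.25);move_ptp([s[0],s[1],.34],Q);f0=np.array(read_ft_force());print("t",read_time_s(),"f0",f0.round(1))
movel(s,speed=.12)
for th in np.arange(1.15,-.06,-.1):
    movel(tcp(th),speed=.08);f=np.array(read_ft_force())-f0
    print(round(th,2),f.round(1),np.round(np.array(read_eef_pos())-tcp(th),4))
    if np.linalg.norm(f)>18: print("stop");break
print(read_time_s())
cv2.imwrite("pics/side1.png",read_camera("side")[:,:,::-1])
for c in("side","top"):
    if c=="top":cv2.imwrite("pics/top1.png",read_camera("top")[:,:,::-1])
    for n in("port","lid_tab"):print(c,n,[(np.round(d["at"],1).tolist(),round(d["confidence"],2)) for d in tip_of(c,n)[:2]])
s=cv2.imread("pics/side1.png")[150:270,240:400];t=cv2.imread("pics/top1.png")[200:320,200:360]
cv2.imwrite("pics/z1.png",np.hstack([cv2.resize(x,(400,300),interpolation=3) for x in(s,t)]))
```

```text
t 6.175 f0 [ 0.5 -0.2  0.1]
1.15 [-1.2 -0.3 -0.2] [0.0001 0.0001 0.0006]
1.05 [ 0.3  0.8 -0.2] [-0.     -0.0001  0.    ]
0.95 [-0.   0.2 -0.1] [-0.0001 -0.0001 -0.0001]
0.85 [-1.   0.4 -1.1] [-0.0002 -0.0001 -0.0002]
0.75 [-0.6  0.  -0.2] [-0.0002 -0.0001 -0.0001]
0.65 [-0.5 -0.2  0.2] [-0.0005 -0.0002 -0.0003]
0.55 [-1.2  0.1 -0.5] [-0.0007 -0.0002 -0.0005]
0.45 [-0.6  0.8 -0.2] [-0.001  -0.0002 -0.0008]
0.35 [ 0.1 -0.1  0.5] [-0.001  -0.0003 -0.0008]
0.25 [-1.  -0.7 -0.3] [-0.0009 -0.0003 -0.0008]
0.15 [-1.   0.4 -0.4] [-0.0009 -0.0003 -0.0008]
0.05 [-0.4  0.1  0.5] [-0.0008 -0.0003 -0.0008]
-0.05 [ 3.7  1.2 -3.1] [ 0.0009  0.0003 -0.0003]
11.2667
side port [([308.9, 203.9], 0.94), ([326.0, 321.2], 0.61)]
side lid_tab [([278.1, 200.9], 0.67)]
top port [([278.5, 256.9], 0.61)]
top lid_tab []
```

View pics/z1.png

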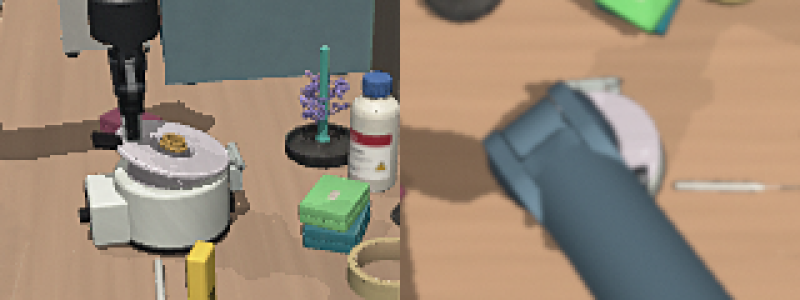

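Run:
```python
from h import *
print(tri([308.9,203.9],[278.5,256.9]))
p=np.array(read_eef_pos());print(p.round(4),proj("side",p-[0,0,.019]),proj("side",p),read_finger_gap(),(np.array(read_ft_force())).round(1))
s=cv2.imread("pics/side1.png")
o=cv2.resize(s[170:245,265:365],(800,600),interpolation=cv2.INTER_CUBIC)
def d(X,col):
    u=(proj("side",X)-[265,170]+.5)*8;cv2.circle(o,tuple(int(a) for a in u),4,col,-1)
d(p-[0,0,.019],(0,0,255));d([.582,.1424,.086],(0,255,0))
for a in np.linspace(0,6.28,30): d([.5059+.067*np.cos(a),.1385+.067*np.sin(a),.090],(255,0,0))
cv2.imwrite("pics/z2.png",o)
```

```text
(array([0.51242699, 0.13298987, 0.12456587]), np.float64(0.4207526974942084))
[0.4658 0.1366 0.1029] [293.46515949 217.0912357 ] [293.05688771 211.18943745] 0.00017006960192759377 [ 5.1  1.3 -3.5]
```

View pics/z2.png

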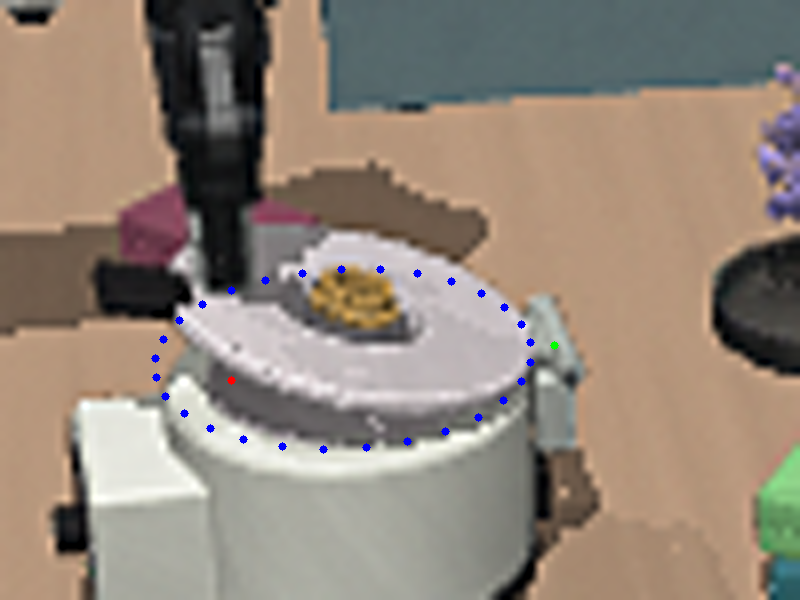

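The lid is still about 0.3 rad open. The visible fingertip at side pixel (293,206) doesn't match its projection at row 217. I'll lift slightly and compare again in free air.

Run:
```python
from h import *
p=np.array(read_eef_pos());movel(p+[0,0,.1],speed=.1)
print((np.array(read_ft_force())).round(1))
a=read_camera("side");cv2.imwrite("pics/side2.png",a[:,:,::-1])
print([(np.round(d["at"],1).tolist(),round(d["confidence"],2)) for d in tip_of("side","port")[:2]])
b=read_camera("top");cv2.imwrite("pics/top2.png",b[:,:,::-1])
print([(np.round(d["at"],1).tolist(),round(d["confidence"],2)) for d in tip_of("top","port")[:2]])
p=np.array(read_eef_pos());print(p.round(4))
o=cv2.resize(a[140:245,265:405,::-1],(800,600),interpolation=cv2.INTER_CUBIC)
for X in(p,p-[0,0,.019]):
    u=(proj("side",X)-[265,140]+.5)*40/7;cv2.circle(o,tuple(int(v) for v in u),4,(0,0,255),-1)
cv2.imwrite("pics/z3.png",o)
```

```text
[-0.3 -0.2  0.3]
[([310.8, 205.0], 0.57), ([284.0, 202.5], 0.41)]
[]
[0.4653 0.1365 0.2022]
```

View pics/z3.png

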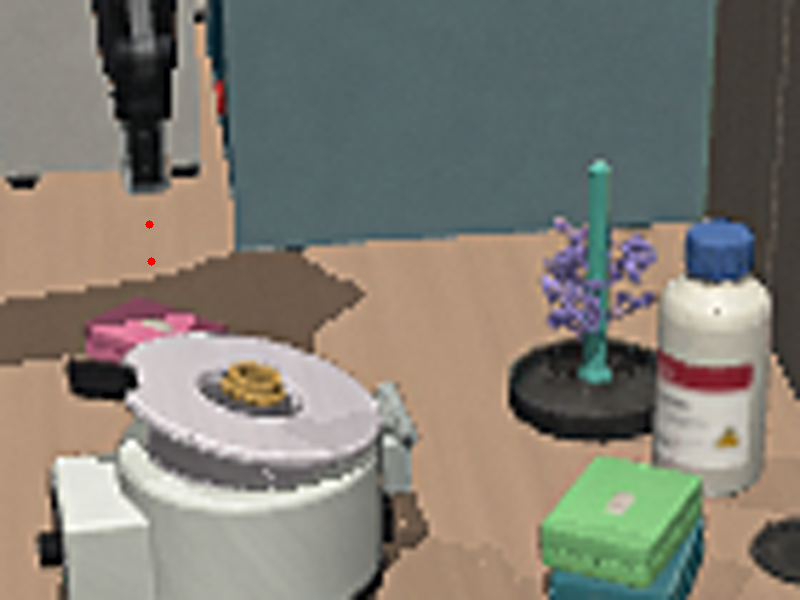

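In free air the visible fingertip at side (291,173) is still about 12 px (~40 mm) above its projection, so this is no camera-lid effect. I'll check against the start picture and the top view.

Run:
```python
from h import *
X=np.array([.178,-.625,.214])
o0=cv2.imread("pics/side0.png");o2=cv2.imread("pics/top2.png");ot=cv2.imread("pics/top0.png")
for im,c,X in((o0,"side",X),(ot,"top",X),(o2,"top",np.array([.4653,.1365,.2022]))):
    for Z in(0,.019):
        u=proj(c,X-[0,0,Z]);print(c,u.round(1));cv2.circle(im,tuple(int(v) for v in u),2,(0,0,255),-1)
cr=lambda im,x,y:cv2.resize(im[y:y+150,x:x+130],(260,300),interpolation=cv2.INTER_CUBIC)
cv2.imwrite("pics/z4.png",np.hstack([cr(o0,0,330),cr(ot,510,330),cr(o2,200,190)]))
print(np.round(read_qpos(),3))
```

```text
side [ 69.5 445.4]
side [ 74.6 455. ]
top [606.9 399.8]
top [603.1 398.8]
top [273.5 272.5]
top [274.3 273.4]
[ 0.561  0.194 -1.003  1.959  0.184  1.086  1.101]
```

View pics/z4.png

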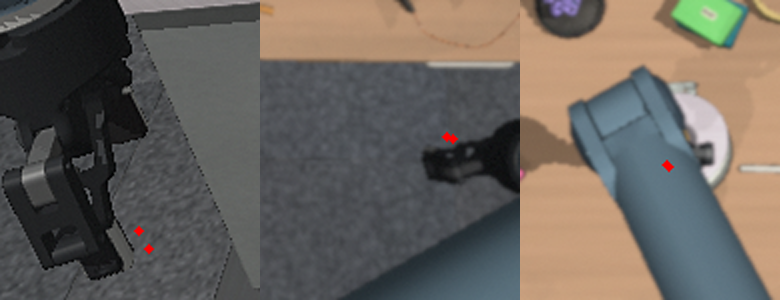

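The fingertip really sits ~40 mm higher at the pot than the arm reports, which matches the lid angle reached. I'll finish the lid under force guard and measure this offset over the stand by image differencing.

Run:
```python
from h import *
print("base proj",proj("side",[0,0,0]).round(1),proj("top",[0,0,0]).round(1), proj("top",[0,0,.15]).round(1))
print("near/far finger side", [proj("side",X).round(1) for X in([.178,-.667,.208],[.178,-.583,.208])])
p=np.array(read_eef_pos());f0=np.array(read_ft_force())
movel([p[0],p[1],.105],speed=.15)
for z in np.arange(.100,.045,-.004):
    movel([p[0],p[1],z],speed=.04);f=np.mean([np.array(read_ft_force()) for _ in range(3)],0)-f0
    e=np.array(read_eef_pos());print(round(z,3),f.round(1),round(e[2]-z,4))
    if np.linalg.norm(f)>10:break
read_camera("side");print([(np.round(d["at"],1).tolist(),round(d["confidence"],2)) for d in tip_of("side","port")[:2]],"closed proj",proj("side",[.5059,.1385,.1]).round(1))
print(read_time_s())
```

```text
base proj [117.9 283. ] [330.6 459.8] [330.2 473.6]
near/far finger side [array([ 56.6, 483.2]), array([ 83.8, 418.1])]
0.1 [-1.   0.3 -0.4] 0.0004
0.096 [-0.4  0.7  0.6] -0.0001
0.092 [-0.4  0.4  0.4] -0.0001
0.088 [0.9 1.  0.5] -0.0002
0.084 [-0.3  0.6  1. ] -0.0003
0.08 [ 1.1  1.1 -0.8] -0.0003
0.076 [-0.4  0.1  0.4] -0.0003
0.072 [0.4 1.  0.6] -0.0003
0.068 [ 0.2  0.3 -0.1] -0.0003
0.064 [-4.7 -1.5 15.1] 0.0018
[([308.7, 211.5], 0.56)] closed proj [307.3 210.8]
16.3417
```

The lid is closed: the tool met firm contact at 15 N, and the port reads (308.7,211.5) against a predicted (307.3,210.8). The tool really is about 43 mm higher than reported. Next I'll hover over the stand and compare.

Run:
```python
from h import *
p=np.array(read_eef_pos());movel([p[0],p[1],.25],speed=.25)
T=np.array([.513,-.2145,.24]);move_ptp(T,q(np.pi/2-.23));move_gripper(.085,40)
p=np.array(read_eef_pos());print(p.round(4),read_tcp_rot(),read_time_s())
ims=[]
for c,x,y in(("side",265,180),("top",340,180)):
    a=read_camera(c);cv2.imwrite(f"pics/{c}3.png",a[:,:,::-1]);o=cv2.resize(a[y:y+150,x:x+100,::-1],(400,600),interpolation=cv2.INTER_CUBIC)
    for n in (("port",) if c=="side" else ("port","stand_top","probe_stand")):print(c,n,[(np.round(d["at"],1).tolist(),round(d["confidence"],2)) for d in tip_of(c,n)[:2]])
    ax=R.from_quat(read_tcp_rot()).apply([0,1,0])
    for X in(p,p-[0,0,.006],p+ax*.0425,p-ax*.0425):
        u=(proj(c,X)-[x,y]+.5)*4;cv2.circle(o,tuple(int(v) for v in u),4,(0,0,255),-1)
    ims.append(o)
cv2.imwrite("pics/z5.png",np.hstack(ims))
```

```text
[ 0.513  -0.2146  0.24  ] [ 7.83629955e-01  6.21227892e-01  9.48515042e-06 -7.05270821e-06] 19.35
side port []
top port [([277.1, 256.6], 0.55)]
top stand_top [([415.1, 254.6], 0.59)]
top probe_stand []
```

View pics/z5.png

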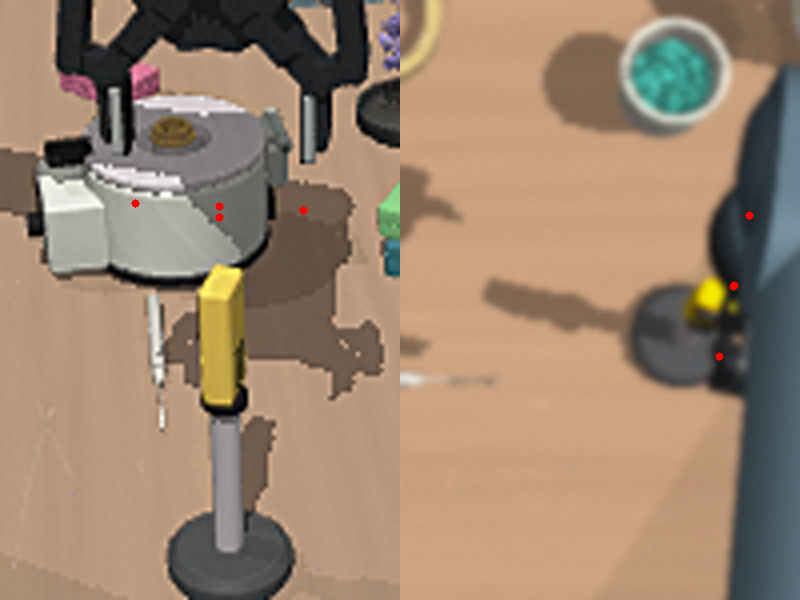

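The open fingers straddle the probe. In the side crop their midpoint is at (212,158) against a projected (219,217): the tool is ~40 mm higher and ~4 mm less in x than reported. The top view shows the forearm hiding most of the gripper. I'll apply this correction, grip the probe and lift it.

```bash
cat >> h.py <<'E'
def fit_probe(z_guess,xy,yaw0,ims,win=40,cams=("side","top")):
    """fit body box (upright) to yellow silhouettes; returns per camera mask too"""
    pass
E
python3 - <<'E'
from h import *
B=np.array([.517,-.2145]);Q=q(np.pi/2-.23)
f0=np.array(read_ft_force())
movel([*B,.175],speed=.15);movel([*B,.129],speed=.08)
print("down",(np.array(read_ft_force())-f0).round(1),read_time_s())
move_gripper(0.0,40);print("gap",read_finger_gap(),read_grasp_force(),(np.array(read_ft_force())-f0).round(1))
a=read_camera("side");cv2.imwrite("pics/side4.png",a[:,:,::-1]);b=read_camera("top");cv2.imwrite("pics/top4.png",b[:,:,::-1])
movel([*B,.26],speed=.12);print("lift",read_finger_gap(),read_grasp_force(),(np.array(read_ft_force())-f0).round(1),read_time_s())
for c in("side","top"):
    im=read_camera(c);cv2.imwrite(f"pics/{c}5.png",im[:,:,::-1])
    for n in("tip","mark","probe","stand_top"):print(c,n,[(np.round(d["at"],1).tolist(),round(d["confidence"],2)) for d in tip_of(c,n)[:2]])
s=cv2.imread("pics/side5.png")[160:310,270:370];t=cv2.imread("pics/top5.png")[180:330,360:460]
cv2.imwrite("pics/z6.png",np.hstack([cv2.resize(x,(400,600),interpolation=2) for x in(s,t)]))
E
```

```text
down [-0.  -0.8  0.1] 20.9583
gap 0.01785285111046865 43.37302923202515 [-3.1 -0.3  2.8]
lift 0.017889349642245575 42.86245107650757 [-0.7 -1.4 -2.1] 22.9167
side tip [([320.8, 267.0], 0.58)]
side mark [([320.3, 249.4], 0.81), ([317.4, 277.2], 0.21)]
side probe [([317.9, 264.5], 0.9)]
side stand_top [([316.7, 278.2], 0.76)]
top tip [([411.6, 263.1], 0.61), ([418.7, 253.5], 0.39)]
top mark [([424.7, 254.9], 0.37)]
top probe [([415.8, 255.3], 0.37), ([331.2, 185.6], 0.26)]
top stand_top [([415.6, 253.6], 0.77), ([415.8, 251.6], 0.47)]
```

View pics/z6.png

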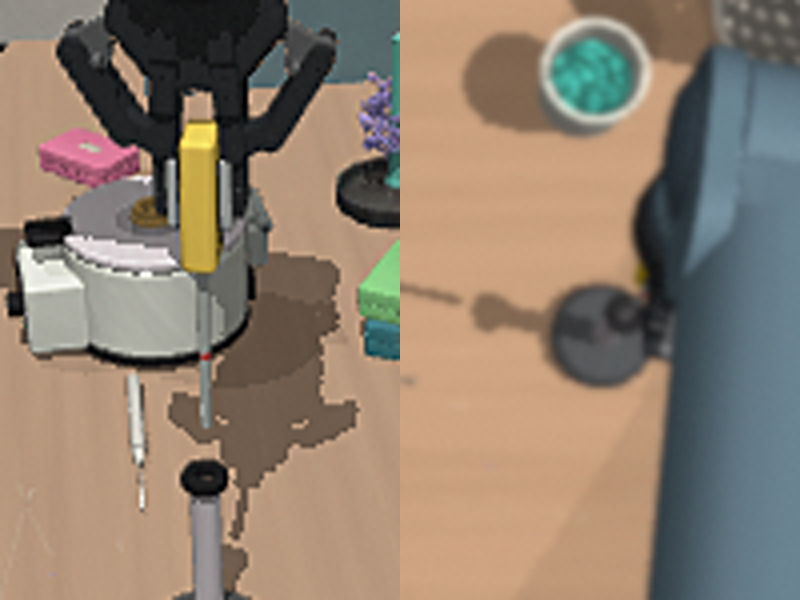

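The picture shows the probe held squarely and nearly upright: ring at side ≈(321.2,249), tip ≈(321.3,266.3), and the empty stand undisturbed with its collar at (321,279). The top view can't see the stem. I'll extract precise features from the saved pictures.

```bash
cat >> h.py <<'E'
def blob(m,win):
    x,y,w,h=win;k=m[y:y+h,x:x+w].astype(float)
    v,u=np.nonzero(k);return (np.array([u.mean()+x,v.mean()+y]),len(u),(u.min()+x,u.max()+x,v.min()+y,v.max()+y)) if len(u) else None
def hsv(im): return cv2.cvtColor(np.ascontiguousarray(im),cv2.COLOR_RGB2HSV).astype(int)
def red(im,win):
    h=hsv(im);return blob(((h[...,0]<8)|(h[...,0]>170))&(h[...,1]>110)&(h[...,2]>80),win)
def brass(im,win):
    h=hsv(im);return blob((h[...,0]>12)&(h[...,0]<28)&(h[...,1]>110)&(h[...,2]>60),win)
def yel(im,win):
    x,y,w,h=win;k=ymask(im)[y:y+h,x:x+w];v,u=np.nonzero(k)
    rows=[(r+y,np.nonzero(k[r])[0].min()+x,np.nonzero(k[r])[0].max()+x) for r in range(h) if k[r].sum()>3]
    return rows
E
python3 - <<'E'
from h import *
L=lambda n:cv2.imread(f"pics/{n}.png")[:,:,::-1]
print("brass side3",brass(L("side3"),(295,200,30,22)),"\nbrass top3",brass(L("top3"),(262,240,32,32)))
print("exp side mid(.096)",proj("side",[.5059,.1385,.096]).round(1),"top",proj("top",[.5059,.1385,.096]).round(1))
print("red side5",red(L("side5"),(312,238,20,20)))
for n,w in(("side0",(305,240,30,50)),("side4",(305,240,30,50)),("side5",(305,185,30,50))):
    r=yel(L(n),w);print(n,r[0],r[len(r)//3],r[2*len(r)//3],r[-1])
print("mark exp", [ (y,proj("side",[.513,y,.2]).round(1)) for y in(-.222,-.2145,-.207)],"vertical",proj("side",[.513,-.2145,.155]).round(1),proj("side",[.513,-.2145,.327]).round(1))
# dark foot/collar top
for n in("top0","top3","top5"):
    im=L(n);g=im.max(2);m=(g<95);print(n,"foot",blob(m,(396,250,28,29)))
E
```

```text
brass side3 (array([307.66666667, 212.71212121]), 66, (np.int64(303), np.int64(313), np.int64(209), np.int64(216))) 
brass top3 (array([278.16842105, 261.41052632]), 95, (np.int64(273), np.int64(284), np.int64(256), np.int64(267)))
exp side mid(.096) [307.3 212.1] top [277.4 261.3]
red side5 (array([321.2, 248.6]), 5, (np.int64(320), np.int64(322), np.int64(248), np.int64(249)))
side0 (247, np.int64(318), np.int64(324)) (258, np.int64(315), np.int64(322)) (269, np.int64(315), np.int64(322)) (280, np.int64(317), np.int64(322))
side4 (248, np.int64(318), np.int64(324)) (259, np.int64(317), np.int64(324)) (270, np.int64(317), np.int64(324)) (280, np.int64(318), np.int64(324))
side5 (191, np.int64(316), np.int64(323)) (203, np.int64(315), np.int64(323)) (215, np.int64(315), np.int64(323)) (227, np.int64(317), np.int64(323))
mark exp [(-0.222, array([320.3, 250. ])), (-0.2145, array([319.9, 248. ])), (-0.207, array([319.6, 246.1]))] vertical [320.6 266. ] [317.9 191.8]
top0 foot (array([408.87612613, 264.34234234]), 444, (np.int64(397), np.int64(422), np.int64(252), np.int64(275)))
top3 foot (array([411.10305344, 264.68129771]), 524, (np.int64(397), np.int64(423), np.int64(250), np.int64(278)))
top5 foot (array([410.62830189, 262.85660377]), 530, (np.int64(397), np.int64(423), np.int64(250), np.int64(275)))
```

The features agree with the port at about (0.5065, 0.1365, 0.100) and the held probe upright within ~0.02 rad. Next I'll hover over the port and measure the red ring and tip against predictions.

```bash
cat >> h.py <<'E'
PORT=np.array([.5065,.1365,.100])
def check():
    e=np.array(read_eef_pos());zt=e[2]-.105   # tip height
    im=read_camera("side");m=np.array([PORT[0],PORT[1],zt+.045]);u=proj("side",m)
    r=red(im,(int(u[0])-9,int(u[1])-8,18,17))
    print("eef",e.round(4),"tipz",round(zt,4),"exp mark",u.round(1),"red",None if r is None else (r[0].round(1),r[1],r[2]))
    for n,z in(("mark",zt+.045),("tip",zt)):
        print(n,proj("side",[*PORT[:2],z]).round(1),[(np.round(d["at"],1).tolist(),round(d["confidence"],2)) for d in tip_of("side",n)[:2]])
    return im
E
python3 - <<'E'
from h import *
p=np.array(read_eef_pos());movel([.5075,.139,.26],speed=.15);pause(.3)
im=check();cv2.imwrite("pics/side6.png",im[:,:,::-1])
print("jac px/m",((proj("side",PORT+[.01,0,0])-proj("side",PORT))*100).round(0),((proj("side",PORT+[0,.01,0])-proj("side",PORT))*100).round(0))
r=yel(im,(295,110,30,60));print(r[0],r[-1],proj("side",[*PORT[:2],.255]).round(1),proj("side",[*PORT[:2],.327]).round(1))
print("brass",brass(im,(295,200,30,22)),read_time_s(),read_grasp_force())
cv2.imwrite("pics/z7.png",cv2.resize(im[110:230,260:360,::-1],(500,600),interpolation=2))
E
```

```text
eef [0.5076 0.1388 0.26  ] tipz 0.155 exp mark [305.9 178.6] red (array([305.5, 178. ]), 2, (np.int64(305), np.int64(306), np.int64(178), np.int64(178)))
mark [305.9 178.6] [([303.7, 180.8], 0.58)]
tip [306.6 193.6] [([304.9, 190.7], 0.81), ([288.7, 201.8], 0.29)]
jac px/m [352. -24.] [ -23. -164.]
(132, np.int64(302), np.int64(306)) (159, np.int64(302), np.int64(307)) [304.9 159.5] [303.6 133. ]
brass (array([307.81690141, 212.04225352]), 71, (np.int64(303), np.int64(320), np.int64(203), np.int64(216))) 26.375 42.86245822906494
```

View pics/z7.png

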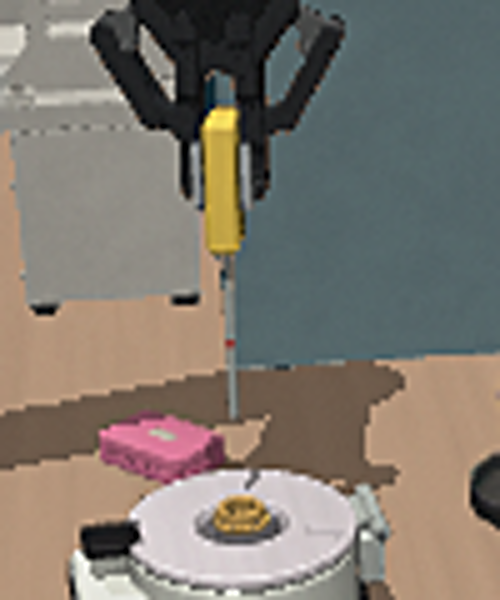

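Hover looks right: ring at side (305.5,178) against predicted (305.9,178.6), tip in the crop at (306.3,193.3) against (306.6,193.6). I'll average sub-pixel over several heights to tighten y, and cross-check with the foot disc in the top view.

Run:
```python
from h import *
def redw(im,u):
    x,y=int(round(u[0]))-5,int(round(u[1]))-5;k=im[y:y+11,x:x+11].astype(float)
    w=np.clip(k[...,0]-np.maximum(k[...,1],k[...,2])-25,0,None)
    v,uu=np.mgrid[0:11,0:11];return np.array([(w*uu).sum()/w.sum()+x,(w*v).sum()/w.sum()+y]),w.sum()
D=[];B=[]
for z in np.linspace(.257,.2135,12):
    movel([.5075,.139,z],speed=.1);pause(.12);e=np.array(read_eef_pos());im=read_camera("side")
    u=proj("side",[*PORT[:2],e[2]-.06]);r,w=redw(im,u)
    rows=yel(im,(295,int(u[1])-50,22,50));b=proj("side",[*PORT[:2],e[2]-.005])
    D.append([*(r-u),w]);B.append([rows[-1][0]-b[1],(rows[-1][1]+rows[-1][2])/2-b[0]])
D=np.array(D);print(D.round(2));print("med",np.median(D,0),np.mean(D[:,:2],0));print("body",np.mean(B,0))
cv2.imwrite("pics/side7.png",im[:,:,::-1])
# top: foot circle & brass displacement
for n in("top0","top3","top5"):
    im=cv2.imread(f"pics/{n}.png");m=(im.max(2)<100).astype(np.uint8);m[:248]=0;m[282:]=0;m[:,:394]=0;m[:,428:]=0
    c=max(cv2.findContours(m,0,1)[0],key=cv2.contourArea)[:,0].astype(float)
    c=c[c[:,0]<411] # left half, clear of the gripper and probe
    f=lambda v:np.hypot(c[:,0]-v[0],c[:,1]-v[1])-v[2]
    r=least_squares(f,[411,264,14],loss="soft_l1",f_scale=.5);print(n,r.x.round(2),onplane("top",r.x[:2],.012).round(4),len(c))
print("port top",onplane("top",[278.17,261.41],.096).round(4),"t",read_time_s())
```

```text
[[-2.24e+00 -2.70e-01  4.47e+02]
 [-2.10e+00 -7.30e-01  4.60e+02]
 [-2.03e+00 -1.21e+00  4.13e+02]
 [-1.93e+00 -1.20e+00  3.63e+02]
 [-1.62e+00 -1.37e+00  3.88e+02]
 [-1.81e+00 -1.67e+00  3.32e+02]
 [-1.47e+00 -1.62e+00  2.74e+02]
 [-1.46e+00 -1.93e+00  2.27e+02]
 [-1.19e+00 -1.52e+00  2.33e+02]
 [-1.11e+00  1.90e-01  2.86e+02]
 [-1.64e+00  2.65e+00  4.66e+02]
 [-1.84e+00  2.34e+00  4.98e+02]]
med [ -1.72442504  -1.20346485 375.5       ] [-1.70435584 -0.52730062]
body [-0.11185447 -0.60938518]
top0 [408.33 263.57  11.5 ] [ 0.5116 -0.209   0.012 ] 42
top3 [408.44 263.61  11.42] [ 0.5115 -0.2093  0.012 ] 41
top5 [408.8  263.44  11.71] [ 0.512  -0.2103  0.012 ] 37
port top [0.5056 0.1365 0.096 ] t 31.375
```

Run:
```python
from h import *
I=[];Z=[]
for z in np.linspace(.216,.25,10):
    movel([.5075,.139,z],speed=.1);pause(.08);Z.append(read_eef_pos());I.append(read_camera("side"))
np.savez("f.npz",I=I,Z=Z);print(read_time_s())
D=[]
for im,e in zip(I,Z):
    u=proj("side",[*PORT[:2],e[2]-.06]);x,y=int(round(u[0]))-4,int(round(u[1]))-4;k=im[y:y+9,x:x+9].astype(float)
    w=k[...,0]-np.maximum(k[...,1],k[...,2]);h=k[...,0]-1.6*np.maximum(k[...,1],k[...,2]);w=np.where(h>0,w,0)
    v,uu=np.mgrid[0:9,0:9];r=np.array([(w*uu).sum()/w.sum()+x,(w*v).sum()/w.sum()+y]) if w.sum() else np.array([np.nan]*2)
    # stem column: brightness profile rows between ring and tip
    D.append([*(r-u),w.sum(),(w>0).sum()])
print(np.array(D).round(2),np.nanmean(D,0).round(2))
print(I[0][int(proj("side",[*PORT[:2],Z[0][2]-.06])[1])-2:][:5,300:312].tolist())
# full foot in top0/top5: print dark row/col profile
t=cv2.imread("pics/top0.png").max(2)
print(t[264,390:432].tolist());print(t[245:285,405].tolist())
```

```text
35.2083
[[ 1.00e-02 -4.30e-01  2.60e+02  3.00e+00]
 [-1.50e-01 -3.80e-01  2.94e+02  4.00e+00]
 [-8.00e-02 -5.00e-01  2.95e+02  4.00e+00]
 [-2.00e-01 -4.90e-01  2.94e+02  3.00e+00]
 [-3.30e-01 -2.40e-01  2.44e+02  3.00e+00]
 [-4.00e-02 -2.70e-01  2.36e+02  3.00e+00]
 [ 1.90e-01 -7.30e-01  1.78e+02  2.00e+00]
 [-1.60e-01 -4.60e-01  2.70e+02  3.00e+00]
 [-1.90e-01 -2.00e-01  2.37e+02  3.00e+00]
 [-3.70e-01 -5.70e-01  1.98e+02  3.00e+00]] [-1.300e-01 -4.300e-01  2.506e+02  3.100e+00]
[[[111, 92, 76], [111, 91, 76], [110, 91, 75], [109, 89, 74], [110, 90, 74], [93, 80, 66], [141, 155, 150], [117, 129, 127], [107, 89, 72], [108, 88, 72], [110, 91, 75], [108, 90, 75]], [[111, 92, 76], [110, 91, 75], [109, 92, 75], [110, 91, 74], [109, 90, 74], [96, 65, 52], [142, 124, 120], [142, 80, 78], [108, 91, 72], [109, 91, 75], [110, 91, 75], [107, 88, 73]], [[109, 91, 74], [110, 91, 75], [110, 91, 74], [110, 90, 76], [109, 90, 75], [105, 87, 70], [152, 53, 49], [125, 26, 25], [96, 65, 53], [109, 91, 75], [108, 89, 74], [107, 89, 72]], [[99, 89, 68], [102, 89, 70], [106, 89, 71], [107, 89, 73], [107, 88, 71], [104, 85, 67], [138, 142, 138], [127, 134, 131], [106, 88, 71], [110, 90, 74], [108, 90, 74], [106, 88, 72]], [[182, 120, 127], [121, 97, 84], [94, 85, 64], [100, 86, 67], [105, 88, 70], [105, 83, 66], [138, 148, 144], [123, 133, 130], [107, 86, 69], [107, 87, 71], [108, 91, 74], [107, 88, 72]]]
[198, 195, 194, 189, 165, 135, 114, 90, 65, 63, 71, 75, 70, 62, 62, 62, 61, 62, 73, 82, 84, 87, 91, 93, 90, 85, 79, 79, 85, 86, 88, 87, 92, 129, 171, 194, 197, 197, 198, 199, 199, 198]
[197, 196, 195, 194, 191, 176, 134, 87, 73, 79, 84, 87, 86, 82, 68, 57, 55, 55, 55, 62, 79, 86, 87, 87, 88, 88, 87, 81, 74, 70, 93, 151, 185, 193, 196, 197, 197, 197, 197, 199]
```

Run:
```python
from h import *
im=cv2.imread("pics/side3.png")[:,:,::-1].astype(int)
for r in range(204,221): print(r,im[r,304:313].tolist())
t=cv2.imread("pics/top3.png")[:,:,::-1].astype(int)
s=lambda k:(k[...,0]-k[...,2])
print("top col sum",s(t[254:270,268:290]).sum(0).tolist());print("top row sum",s(t[250:273,270:287]).sum(1).tolist())
P=PORT
for n,d,z in(("rim far",.0135,.1),("rim centre",0,.1),("bore near",-.009,.1),("rim near",-.0135,.1),("flange near",-.0165,.09),("flange near.093",-.0165,.093),("lid near",-.067,.09),("lid far",.067,.09)):
    print(n,proj("side",[P[0],P[1]+d,z]).round(2))
print("lid l/r",proj("side",[P[0]+.067,P[1],.09]).round(2))
print("top lid", [proj("top",[P[0]+a,P[1]+b,.09]).round(1) for a,b in((.067,0),(-.067,0),(0,.067),(0,-.067))])
print("lid side col profile 318:",[(r,im[r,318].tolist()) for r in list(range(199,208))+list(range(222,232))])
g=t.max(2);print("top lid row262",list(zip(range(244,254),g[262,244:254])),list(zip(range(302,312),g[262,302:312])))
print("stand foot right half side0");
```

```text
204 [[236, 235, 236], [216, 209, 212], [215, 207, 210], [214, 208, 213], [214, 206, 211], [213, 205, 209], [215, 206, 209], [213, 205, 208], [216, 207, 213]]
205 [[221, 212, 215], [217, 208, 211], [215, 208, 212], [217, 209, 212], [217, 208, 212], [214, 207, 210], [212, 204, 207], [214, 206, 210], [214, 206, 209]]
206 [[226, 216, 219], [226, 217, 219], [225, 217, 218], [224, 214, 216], [220, 212, 214], [216, 208, 210], [213, 204, 207], [215, 205, 208], [215, 208, 207]]
207 [[135, 131, 131], [133, 128, 130], [130, 126, 128], [128, 124, 126], [230, 222, 226], [228, 219, 222], [224, 215, 217], [225, 216, 218], [224, 215, 217]]
208 [[126, 124, 126], [126, 122, 126], [126, 123, 130], [124, 121, 128], [140, 136, 144], [136, 133, 140], [135, 131, 137], [134, 130, 133], [134, 130, 131]]
209 [[134, 131, 140], [127, 113, 93], [131, 110, 78], [115, 91, 56], [120, 95, 58], [124, 97, 56], [123, 102, 70], [125, 115, 108], [124, 121, 127]]
210 [[126, 99, 62], [108, 85, 45], [89, 68, 35], [90, 70, 34], [94, 73, 37], [92, 72, 35], [86, 67, 33], [125, 97, 56], [122, 107, 87]]
211 [[129, 100, 51], [84,
[... 2226 characters left out ...]
0]), (223, [136, 130, 131]), (224, [127, 123, 124]), (225, [100, 94, 96]), (226, [92, 91, 90]), (227, [120, 122, 115]), (228, [112, 114, 106]), (229, [111, 113, 105]), (230, [110, 112, 104]), (231, [110, 111, 105])]
top lid row262 [(244, np.int64(127)), (245, np.int64(127)), (246, np.int64(128)), (247, np.int64(128)), (248, np.int64(128)), (249, np.int64(128)), (250, np.int64(128)), (251, np.int64(129)), (252, np.int64(139)), (253, np.int64(179))] [(302, np.int64(224)), (303, np.int64(208)), (304, np.int64(173)), (305, np.int64(142)), (306, np.int64(157)), (307, np.int64(182)), (308, np.int64(191)), (309, np.int64(195)), (310, np.int64(200)), (311, np.int64(204))]
stand foot right half side0
```

Run:
```python
from h import *
a=cv2.imread("pics/side5.png").max(2);t=cv2.imread("pics/top0.png").max(2)
print("side5 collar col321",list(zip(range(272,290),a[272:290,321].tolist())))
print("foot near col323",list(zip(range(322,342),a[322:342,323].tolist())))
print("collar row",279,list(zip(range(308,334),a[279,308:334].tolist())), "foot row322",list(zip(range(302,344),a[322,302:344].tolist())))
for y in(-.2105,-.2145,-.2185):
    x=.514;print(y,"collar far/near top",proj("side",[x,y+.013,.124]).round(1),proj("side",[x,y-.013,.124]).round(1),"foot near bot",proj("side",[x,y-.036,0]).round(1),"foot l/r",proj("side",[x-.036,y,.009]).round(1),proj("side",[x+.036,y,.009]).round(1),"| top right .018/0",proj("top",[x,y-.036,.018]).round(1),proj("top",[x,y-.036,0]).round(1),"left",proj("top",[x,y+.036,.018]).round(1),"bot",proj("top",[x-.036,y,.009]).round(1))
for r in(258,261,264,267,270): print(r,list(zip(range(416,428),t[r,416:428].tolist())))
print("bottom col 409,412",t[270:286,409].tolist(),t[270:286,412].tolist())
```

```text
side5 collar col321 [(272, 195), (273, 200), (274, 163), (275, 49), (276, 30), (277, 24), (278, 19), (279, 75), (280, 38), (281, 32), (282, 22), (283, 12), (284, 78), (285, 96), (286, 158), (287, 158), (288, 156), (289, 156)]
foot near col323 [(322, 83), (323, 83), (324, 83), (325, 95), (326, 94), (327, 95), (328, 81), (329, 59), (330, 58), (331, 44), (332, 134), (333, 175), (334, 190), (335, 174), (336, 172), (337, 172), (338, 172), (339, 173), (340, 172), (341, 172)]
collar row 279 [(308, 187), (309, 186), (310, 185), (311, 187), (312, 187), (313, 194), (314, 208), (315, 25), (316, 26), (317, 31), (318, 35), (319, 25), (320, 44), (321, 75), (322, 78), (323, 33), (324, 33), (325, 30), (326, 8), (327, 158), (328, 207), (329, 107), (330, 110), (331, 113), (332, 114), (333, 112)] foot row322 [(302, 187), (303, 185), (304, 184), (305, 188), (306, 205), (307, 33), (308, 71), (309, 77), (310, 77), (311, 80), (312, 83), (313, 89), (314, 84), (315, 82), (316, 81), (317, 82), (318, 82), (319, 83), (320, 83), (321, 84), (322, 84), (323, 83), (324, 84), (325, 84), (326, 81), (327, 82), (328, 8
[... 974 characters left out ...]
419, 78), (420, 88), (421, 92), (422, 104), (423, 140), (424, 178), (425, 194), (426, 196), (427, 197)]
264 [(416, 79), (417, 79), (418, 85), (419, 86), (420, 88), (421, 87), (422, 92), (423, 129), (424, 171), (425, 194), (426, 197), (427, 197)]
267 [(416, 89), (417, 89), (418, 88), (419, 91), (420, 89), (421, 86), (422, 103), (423, 151), (424, 185), (425, 199), (426, 200), (427, 199)]
270 [(416, 89), (417, 89), (418, 89), (419, 86), (420, 88), (421, 115), (422, 154), (423, 184), (424, 197), (425, 198), (426, 198), (427, 199)]
bottom col 409,412 [87, 88, 88, 87, 81, 72, 99, 161, 190, 195, 196, 197, 198, 197, 198, 199] [90, 90, 89, 87, 81, 75, 103, 163, 190, 196, 197, 198, 198, 199, 198, 199]
```

The stand fits at about (0.512, −0.213). Together with the ring rows, this puts the probe ~3–4 mm too far in y, with x good. I'll correct this and descend in steps, checking the ring.

```bash
cat >> h.py <<'E'
def ring():
    e=np.array(read_eef_pos());im=read_camera("side")
    u=proj("side",[*PORT[:2],e[2]-.06]);x,y=int(round(u[0]))-4,int(round(u[1]))-4;k=im[y:y+9,x:x+9].astype(float)
    w=k[...,0]-np.maximum(k[...,1],k[...,2]);w=np.where(k[...,0]>1.6*np.maximum(k[...,1],k[...,2]),w,0)
    v,uu=np.mgrid[0:9,0:9]
    r=np.array([(w*uu).sum()/w.sum()+x,(w*v).sum()/w.sum()+y])-u if w.sum() else None
    return e.round(4),r,int((w>0).sum()),im
E
python3 - <<'E'
from h import *
G=[.5078,.1357];f0=np.array(read_ft_force())
movel([*G,.225],speed=.06);D=[]
for z in(.222,.219,.216,.213,.210):
    movel([*G,z],speed=.05);pause(.05);D.append(ring()[1])
print(np.round(D,2),np.mean(D,0).round(2))
im=ring()[3];np.save("last.npy",im)
u=proj("side",[*PORT[:2],.1055]);print("tip exp",u.round(1));c=int(round(u[0]))
for r in range(int(u[1])-6,int(u[1])+5):print(r,im[r,c-5:c+6].sum(1).tolist())
print((np.array(read_ft_force())-f0).round(1),read_time_s())
E
```

```text
[[ 0.14  0.05]
 [-0.04 -0.02]
 [-0.05  0.01]
 [-0.08  0.05]
 [-0.14  0.05]] [-0.03  0.03]
tip exp [307.4 209.4]
203 [230, 287, 386, 395, 350, 397, 305, 450, 301, 253, 252]
204 [509, 613, 696, 645, 467, 380, 432, 363, 351, 354, 349]
205 [631, 633, 631, 647, 455, 378, 448, 670, 355, 340, 643]
206 [629, 628, 616, 642, 441, 376, 348, 699, 348, 309, 641]
207 [625, 626, 623, 637, 387, 380, 350, 404, 327, 620, 629]
208 [630, 628, 631, 649, 545, 393, 371, 357, 326, 650, 627]
209 [626, 641, 652, 543, 473, 452, 306, 534, 425, 596, 629]
210 [647, 623, 474, 359, 262, 217, 180, 227, 265, 482, 519]
211 [560, 517, 440, 199, 234, 307, 202, 162, 208, 346, 351]
212 [518, 301, 455, 389, 187, 442, 253, 322, 529, 412, 177]
213 [357, 305, 301, 326, 383, 426, 386, 379, 322, 284, 299]
[ 0.2 -0.3  0.9] 37.575
```

Run:
```python
from h import *
G=[.5078,.1351];f0=np.array(read_ft_force())
movel([*G,.210],speed=.02)
for z in(.19,.175,.165,.1595):
    movel([*G,z],speed=.03);pause(.1);e,r,n,im=ring();print(e,r,n,(np.array(read_ft_force())-f0).round(1))
pause(.8)
D=[ring()[1] for _ in range(3)];print(np.mean(D,0).round(2))
b=brass(im,(295,200,30,22));print("brass",b)
for n in("port","mark"):print(n,[(np.round(d["at"],1).tolist(),round(d["confidence"],2)) for d in tip_of("side",n)[:2]])
for r in range(204,216):print(r,[tuple(v) for v in im[r,305:311].tolist()])
print(np.abs(read_joint_vel()).max(),read_grasp_force(),read_finger_gap(),read_time_s())
```

```text
[0.508  0.1352 0.1902] [-0.03655601  0.42734364] 3 [ 0.6 -0.7 -0.2]
[0.508  0.1352 0.1752] [0.26917958 0.38687101] 3 [0.2 0.  0.1]
[0.5079 0.1352 0.165 ] [0.13500407 0.16452246] 3 [-0.2 -0.3 -0.3]
[0.5078 0.1351 0.1594] [0.10120297 0.57731698] 3 [ 0.2 -0.8 -0.4]
[0.   0.35]
brass (array([307.72881356, 212.94915254]), 59, (np.int64(303), np.int64(313), np.int64(209), np.int64(216)))
port [([309.1, 210.2], 0.58)]
mark [([306.0, 213.8], 0.67)]
204 [(131, 124, 124), (110, 105, 106), (137, 143, 138), (104, 106, 104), (130, 122, 124), (131, 124, 125)]
205 [(114, 109, 111), (106, 103, 103), (138, 144, 136), (107, 108, 105), (126, 122, 125), (127, 121, 124)]
206 [(218, 210, 213), (102, 99, 99), (135, 139, 133), (112, 115, 111), (128, 123, 125), (127, 121, 123)]
207 [(220, 212, 216), (178, 171, 174), (132, 137, 130), (115, 117, 113), (128, 121, 124), (125, 119, 121)]
208 [(219, 210, 217), (181, 176, 182), (134, 140, 136), (111, 116, 114), (126, 122, 129), (123, 120, 127)]
209 [(209, 185, 154), (157, 133, 97), (135, 143, 138), (114, 121, 121), (158, 127, 70), (194, 157, 98)]
210 [(163, 129, 70), (114, 87, 37), (135, 148, 148), (116, 129, 132), (87, 69, 33), (129, 101, 52)]
211 [(93, 73, 34), (89, 60, 26), (136, 120, 124), (123, 72, 79), (65, 39, 18), (97, 77, 39)]
212 [(175, 139, 77), (84, 70, 34), (155, 49, 47), (129, 50, 37), (142, 113, 61), (238, 190, 105)]
213 [(147, 118, 64), (173, 138, 75), (188, 145, 81), (175, 141, 77), (170, 136, 74), (144, 114, 63)]
214 [(143, 112, 62), (147, 116, 64), (147, 118, 65), (142, 115, 62), (138, 109, 61), (126, 100, 55)]
215 [(226, 179, 96), (162, 134, 89), (200, 158, 87), (192, 152, 82), (223, 176, 96), (169, 137, 84)]
0.0013067873898630084 42.8624153137207 0.017382696208778775 41.7583
```

```bash
python3 -c "
from bench import *
print(sign_off())"
```

```text
the job is handed in; nothing more can be done
None
```

I handed the job in at about 42 s. The lid is closed, and the gripper holds the thermometer upright and still in the port, with the red ring level with the top to within about 1–2 mm by the side camera. No contact showed in the force readings, but they are too noisy to rule out a light touch, and no verdict came back.

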